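# Line up the microscope objectives by length

### The arm

A 6-joint arm with a two-finger parallel gripper is mounted at the origin on the work surface. World frame = base frame: x ahead of the robot, y to its left, z up, the work surface at z = 0. Lengths are in m, angles in rad, forces in N, time in s.
With the tool pointing down it reaches from about 0.3 to 0.875 m from the base axis. Payload 6.4 kg.
Tool frame: the origin (TCP) lies between the finger pads; the fingertips stand 22 mm ahead of it and the grasp point (between the pads) lies 3 mm ahead of it (tips_ahead is the z of the fingertips in the tool frame, in m); z points along the fingers, y is the line along which they close (so a half turn about z gives the same grasp; the last joint's range is limited). The gripper opens to 88 mm and grips with 3 to 60 N. Pads are 18 mm wide; open, the fingers measure 123 mm over their backs; the gripper's body (75 mm by 187 mm) begins 45 mm behind the grasp point.
Start: joints at [-1.369, 0.181, 1.607, -0, 1.354, -0.206], TCP at [0.228, -0.528, 0.261] pointing down, gripper open.
Joint ranges: [-2.99, 2.99], [-0.89, 2.07], [0.3, 2.58], [-1.14, 4.28], [0, 2.63], [-3.12, 3.12]. Speed limits (rad/s): [2.57, 2.57, 3.01, 3.14, 3.14, 3.14].

### API

Orientations are given as a rotation vector (axis times angle).
In Python, from bench import * gives the robot as it stands. Calls block until the motion is done:
- movep(position, orientation): joint-space move of the TCP to a pose.
- servo_line(position, ori=None, rate=0.15, threshold=None): straight line of the TCP; ori=None keeps the orientation; rate is the mean speed in m/s. With threshold (N) it stops when the force on the tool has changed by that much, and returns True; else False.
- movej(angles): joint-space move.
- gripper_open() and clamp(grasp_force=None): open the fingers fully, or close them until they stop; grasp_force is the grip in N (None keeps the last).
- hold(seconds).
- solve_ik(position, orientation): joint angles nearest the present ones, or None.
- get_image(name): name is "scene" or "top"; returns the picture (384x512x3 uint8, red, green, blue); there is no depth.
- camera_model(name): a dict with "fx", "fy", "cx", "cy" (pixels), "k1" (the pictures are not rectified: a ray, as slopes to the right and down, at radius r is drawn at 1 + k1 r^2 times it, then the intrinsics apply), "T" (4x4, takes a point from camera to world coordinates). Camera axes: x right, y up, looking along -z (the intrinsics and any distortion apply to the point x, -y, -z); pixel columns grow to the right and rows downward; lengths in m; the calibration is good to about 2 mm. A picture is of the moment at which its call begins. camera_model takes no time and is no camera call.
A pose or a line that the arm cannot do raises Unreachable and nothing moves.
- job_done(): hands the job in; it is judged then, once.
Trained networks look in the newest picture that a camera, given by its name, has taken for a name from the list of things; names that differ only in an ending like _2 or _b are one class to them, and where a whole thing is asked for, a point or a joint stands for the part that bears it (a point fixed in the world has none). Each returns a list of dicts, best first, with "confidence" (0 to 1); they miss things now and then, are a little off and sometimes report something else, mostly with a low value. They report only what shows in the picture. A call takes as long as a camera call.
- find_in(camera, label): "bbox" ([left, top, right, bottom] in pixels, round what is visible of it).
Readings, each from a call of its own:
- get_clock(): time.
- get_joints(): joint angles.
- get_joint_velocities(): joint speeds.
- get_joint_efforts(): joint torques, N m.
- get_eef_pos(): TCP position.
- get_tool_rot(): TCP orientation.
- get_force(): force on the tool from outside, world axes, zero at the start.
- get_wrist_torque(): the same for the moment, N m.
- get_width(): opening from 0.0 (shut) to 1.0 (fully open).
- get_finger_force(): force on a finger pad.
Only numpy, scipy, OpenCV 4.12 (cv2) and the standard library are available. Lean on these libraries where they do the work, as an engineer would, in place of code of your own. Each camera call takes 0.05 s, during which the arm holds its last target. There are 200 camera calls.

### The job

The four microscope objectives standing loose on the bench must be lined up for refitting: stand each one, lens up, in its own round seat on the grey rail, in order of length, the shortest in the seat next to the nosepiece (the round turret with four empty sockets) and the longest in the seat farthest from it. They are delicate optics, so set each one down inside its seat ring without dropping it, and never let one tip over. Leave all four standing freely.

Things in the scene. Friction and masses are not known exactly. Their poses are not given: they have to be found in the camera images.
- objective_36: The shortest of four loose steel microscope objectives: 36 mm tall, standing on its thread, lens up. Thread (lowest 5 mm) 26 mm diameter; above it a round barrel 32 mm in diameter to 33 mm height, the place to grip; on top 29 mm wide flat front with a large 25 mm dark lens. Origin: centre of its underside, z up. Small labware up to 60 mm tall stands 25 mm or more to the left and right of each; fingers fit before and behind.
- objective_46: The second shortest of four loose steel microscope objectives: 46 mm tall, standing on its thread, lens up. Thread (lowest 5 mm) 26 mm diameter; above it a round barrel 32 mm in diameter to 33 mm height, the place to grip; on top a short neck 23 mm wide with a 17 mm lens. Origin: centre of its underside, z up. Starts on the bench nearer the robot than the rail, in shuffled order.
- objective_58: The second longest of four loose steel microscope objectives: 58 mm tall, standing on its thread, lens up. Thread (lowest 5 mm) 26 mm diameter; above it a round barrel 32 mm in diameter to 33 mm height, the place to grip; on top a tapered nose 16 mm wide with a 10 mm lens. Origin: centre of its underside, z up. Starts on the bench nearer the robot than the rail, in shuffled order.
- objective_70: The longest of four loose steel microscope objectives: 70 mm tall, standing on its thread, lens up. Thread (lowest 5 mm) 26 mm diameter; above it a round barrel 32 mm in diameter to 33 mm height, the place to grip; on top a stepped, pointed nose only 10 mm wide with a 5 mm lens. Origin: centre of its underside, z up. Starts on the bench nearer the robot than the rail, in shuffled order.
- seat_a: One of four identical seats fixed on the rail: a black ring 51 mm outside, 43 mm inside, 4 mm high with a felt floor. Origin at the centre of its floor, which is the rail's top (8 mm above the bench), so the rim is 12 mm above the bench. The four stand in a straight row, 65 mm apart; which letter is where along the row is shuffled.
- seat_b: One of four identical seats fixed on the rail: a black ring 51 mm outside, 43 mm inside, 4 mm high with a felt floor. Origin at the centre of its floor, which is the rail's top (8 mm above the bench), so the rim is 12 mm above the bench. The four stand in a straight row, 65 mm apart; which letter is where along the row is shuffled.
- seat_c: One of four identical seats fixed on the rail: a black ring 51 mm outside, 43 mm inside, 4 mm high with a felt floor. Origin at the centre of its floor, which is the rail's top (8 mm above the bench), so the rim is 12 mm above the bench. The four stand in a straight row, 65 mm apart; which letter is where along the row is shuffled.
- seat_d: One of four identical seats fixed on the rail: a black ring 51 mm outside, 43 mm inside, 4 mm high with a felt floor. Origin at the centre of its floor, which is the rail's top (8 mm above the bench), so the rim is 12 mm above the bench. The four stand in a straight row, 65 mm apart; which letter is where along the row is shuffled.
- rail: Fixed grey plastic bar 270 mm long (its y axis), 62 mm wide (x axis), 8 mm thick, flat on the bench; it carries the four seats along its y axis at -97.5, -32.5, 32.5 and 97.5 mm. Origin at the centre of its underside. A cardboard carton (75 x 70 x 45 mm) with a red band stands off the end that has no nosepiece.
- nosepiece: The microscope's revolving nosepiece (turret), fixed: a dark steel disc 84 mm in diameter, 35 mm tall, with four empty steel-rimmed round sockets on top. It stands off one end of the rail, about 205 mm from the rail's centre, on the left at some starts and on the right at others. Origin at the centre of its underside. Not to be moved.

How it is judged:
By the outcome, as a careful person would: the job done as asked, in the order asked, and still so for the second after the job is handed in, with the robot touching nothing.
It also fails if it takes over 106 s, if anything falls off the work surface, if the arm or the gripper's body presses on something with over 40 N, if the wrist force passes 120 N, or if a joint passes its speed limit or range.

## Working session

There is one attempt and no reset: what is moved stays moved. The work goes in short steps, each a Python script; the robot and the scene stay as the last script left them, time stands still between calls to the robot, and variables do not carry over. Pictures are saved under pics/ and viewed, at most 14 in all, crops included, and the job is handed in when it is done.

```bash
mkdir -p pics; cat > h.py <<'E'
from bench import *
import numpy as np, cv2
def snap(n,f):
    im=get_image(n); cv2.imwrite('pics/'+f,cv2.cvtColor(np.asarray(im),cv2.COLOR_RGB2BGR)); return im
def px2w(n,u,v,z):
    c=camera_model(n); T=np.array(c['T'])
    d=np.array([(u-c['cx'])/c['fx'],(v-c['cy'])/c['fy']]); s=d.copy()
    for _ in range(20): s=d/(1+c['k1']*(s@s))
    r=T[:3,:3]@np.array([s[0],-s[1],-1]); o=T[:3,3]
    return o+r*(z-o[2])/r[2]
E
python3 - <<'E'
from h import *
for n in('top','scene'):
    snap(n,n+'0.png'); print(n,np.round(camera_model(n)['T'],3).tolist(),camera_model(n)['fx'])
    for l,z in [('objective_36',.036),('objective_46',.046),('objective_58',.058),('objective_70',.07),('seat_a',.012),('rail',.008),('nosepiece',.035)]:
        for d in find_in(n,l)[:5]:
            b=d['bbox']; print(l,round(d['confidence'],2),np.round(b).tolist(),px2w(n,(b[0]+b[2])/2,(b[1]+b[3])/2,z).round(3)[:2] if n=='top' else '')
print(get_tool_rot(),get_clock())
E
```

```text
top [[0.022, 0.983, -0.182, 0.39], [-1.0, 0.023, 0.002, -0.004], [0.006, 0.182, 0.983, 0.954], [0.0, 0.0, 0.0, 1.0]] 483.86838450617637
objective_36 0.76 [106.0, 228.0, 128.0, 240.0] [0.474 0.256]
objective_36 0.69 [275.0, 245.0, 292.0, 262.0] [ 0.444 -0.059]
objective_36 0.6 [371.0, 236.0, 392.0, 257.0] [ 0.462 -0.242]
objective_36 0.51 [206.0, 253.0, 222.0, 274.0] [0.423 0.072]
objective_46 0.76 [106.0, 228.0, 128.0, 240.0] [0.473 0.253]
objective_46 0.69 [275.0, 245.0, 292.0, 262.0] [ 0.443 -0.058]
objective_46 0.6 [371.0, 236.0, 392.0, 257.0] [ 0.461 -0.24 ]
objective_46 0.51 [206.0, 253.0, 222.0, 274.0] [0.422 0.071]
objective_58 0.76 [106.0, 228.0, 128.0, 240.0] [0.472 0.25 ]
objective_58 0.69 [275.0, 245.0, 292.0, 262.0] [ 0.443 -0.057]
objective_58 0.6 [371.0, 236.0, 392.0, 257.0] [ 0.46  -0.237]
objective_58 0.51 [206.0, 253.0, 222.0, 274.0] [0.422 0.07 ]
objective_70 0.76 [106.0, 228.0, 128.0, 240.0] [0.471 0.246]
objective_70 0.69 [275.0, 245.0, 292.0, 262.0] [ 0.442 -0.057]
objective_70 0.6 [371.0, 236.0, 392.0, 257.0] [ 0.459 -0.234]
objective_70 0.51 [206.0, 253.0, 222.
[... 867 characters left out ...]
39.0, 163.0] 
objective_58 0.89 [139.0, 192.0, 154.0, 220.0] 
objective_58 0.8 [256.0, 150.0, 269.0, 173.0] 
objective_58 0.6 [211.0, 168.0, 222.0, 192.0] 
objective_58 0.51 [329.0, 145.0, 339.0, 163.0] 
objective_70 0.89 [139.0, 192.0, 154.0, 220.0] 
objective_70 0.8 [256.0, 150.0, 269.0, 173.0] 
objective_70 0.6 [211.0, 168.0, 222.0, 192.0] 
objective_70 0.51 [329.0, 145.0, 339.0, 163.0] 
seat_a 0.79 [192.0, 239.0, 221.0, 258.0] 
seat_a 0.76 [282.0, 212.0, 304.0, 229.0] 
seat_a 0.72 [254.0, 223.0, 279.0, 238.0] 
seat_a 0.57 [225.0, 229.0, 252.0, 250.0] 
rail 0.83 [185.0, 212.0, 314.0, 269.0] 
nosepiece 0.57 [254.0, 224.0, 282.0, 238.0] 
[ 3.07646062e+00  6.36159107e-01 -4.86933407e-05] 0.8
```

View pics/top0.png

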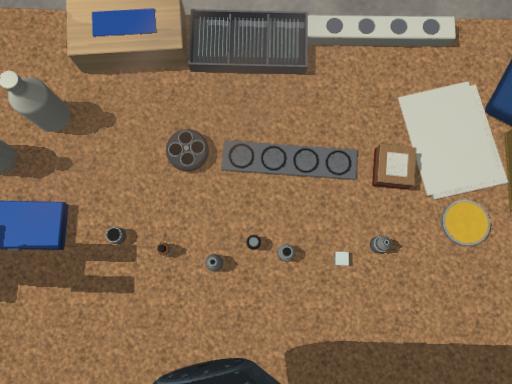

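View pics/scene0.png

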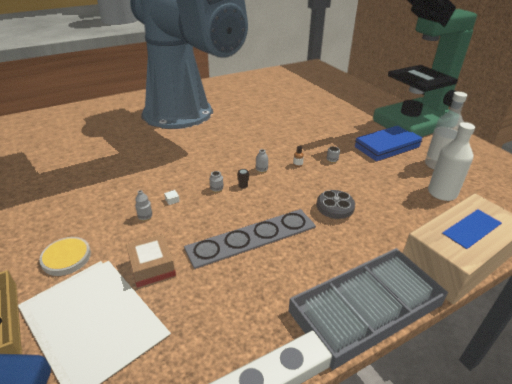

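The top view shows the rail at (290,160) with four seats at (241,156), (274,158), (306,160), (338,162). The nosepiece is on its left at (187,150) and the carton on its right. The objectives are at (115,235), which looks shortest, (214,262), (286,253) and (380,244), which looks longest. I'll zoom in to confirm lengths.

```bash
python3 - <<'E'
import cv2,numpy as np
t=cv2.imread('pics/top0.png'); s=cv2.imread('pics/scene0.png')
def c(im,x,y,w,h,k): return cv2.resize(im[y:y+h,x:x+w],None,fx=k,fy=k,interpolation=cv2.INTER_CUBIC)
a=[c(t,u-25,v-25,50,50,8) for u,v in((115,235),(214,262),(286,253),(380,244))]
r=np.hstack(a); r=cv2.resize(r,(800,200)); 
cv2.imwrite('pics/z2.png',np.vstack([r,c(s,120,130,240,105,3.3333)[:350,:800]]))
r2=np.vstack([np.hstack(a[:2]),np.hstack(a[2:])]);cv2.imwrite('pics/z1.png',cv2.resize(r2,(600,600)))
E
```

```text
(no output)
```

View pics/z1.png

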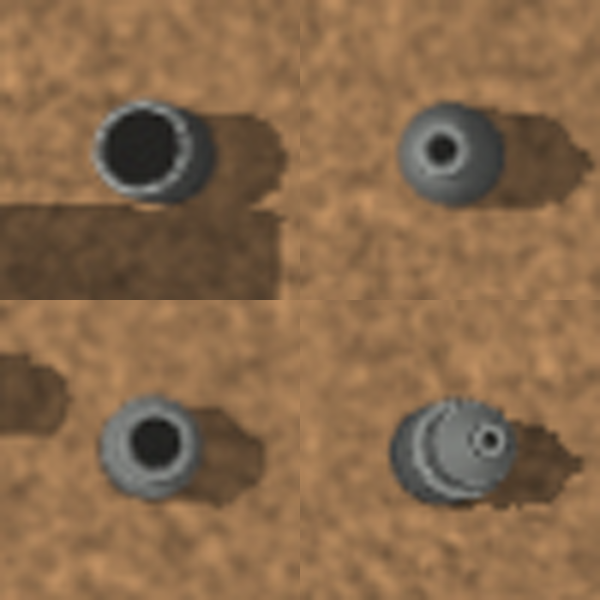

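View pics/z2.png

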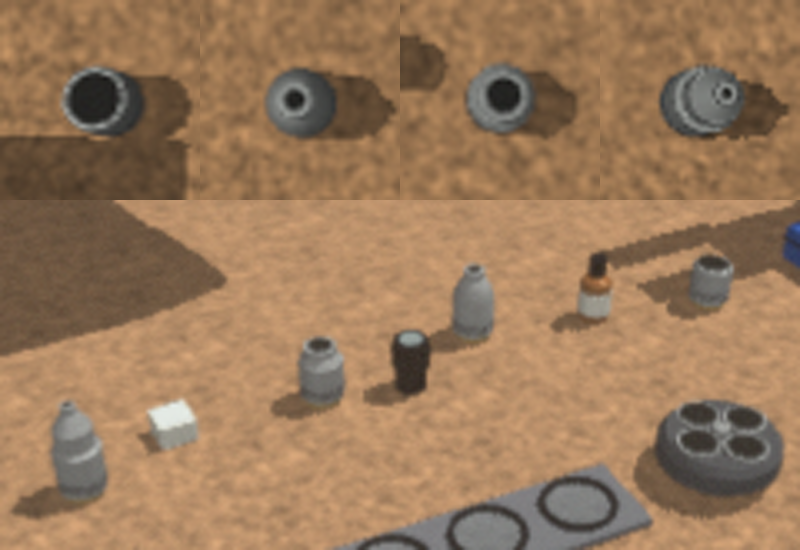

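The zooms confirm it: 36 at (113.7,234.5), 58 at (212.7,262), 46 at (286.8,251.8) and 70 at (386.7,242.3), each pixel being the lens centre. Next I'll measure the seats and plan the grasps, closing along x.

```bash
cat > plan.py <<'E'
from h import *
from scipy.spatial.transform import Rotation as R
L={36:(113.3,234.1),46:(286.4,251.4),58:(212.3,261.6),70:(386.3,241.9)}
P={k:px2w('top',*v,k/1000)[:2] for k,v in L.items()}
g=cv2.cvtColor(cv2.imread('pics/top0.png'),cv2.COLOR_BGR2GRAY)
m=(g<45).astype(np.uint8); m[:140]=0; m[182:]=0; m[:,:222]=0; m[:,358:]=0
n,lab,st,ce=cv2.connectedComponentsWithStats(m,connectivity=8)
S=sorted([px2w('top',st[i,0]+(st[i,2]-1)/2,st[i,1]+(st[i,3]-1)/2,.011)[:2] for i in range(1,n) if st[i,2]>18],key=lambda p:-p[1])
SEAT=dict(zip((36,46,58,70),S))
def ori(s): return R.from_matrix(np.array([[0,s,0],[s,0,0],[0,0,-1.]])).as_rotvec()
E
python3 - <<'E'
from plan import *
print({k:v.round(4).tolist() for k,v in P.items()}); print({k:v.round(4).tolist() for k,v in SEAT.items()}, np.linalg.norm(np.diff(S,axis=0),axis=1))
for s in(1,-1):
    for p in list(P.values())+S:
        for z in (.03,.16):
            q=solve_ik([*p,z],ori(s)); print(s,None if q is None else np.round(q,2))
E
```

```text
{36: [0.4736, 0.263], 46: [0.4475, -0.063], 58: [0.4251, 0.0732], 70: [0.4677, -0.2424]}
{36: [0.6293, -0.0424], 46: [0.6328, -0.1015]} [0.05919907]
1 [ 0.29  0.43  1.82 -0.    0.89  0.29]
1 [ 0.29  0.22  1.78 -0.    1.14  0.29]
1 [-0.4   0.28  2.05 -0.    0.81 -0.4 ]
1 [-0.4   0.03  2.   -0.    1.12 -0.4 ]
1 [-0.11  0.24  2.1  -0.    0.8  -0.11]
1 [-0.11 -0.02  2.05 -0.    1.12 -0.11]
1 [-0.7   0.41  1.86 -0.    0.87 -0.7 ]
1 [-0.7   0.19  1.82 -0.    1.14 -0.7 ]
1 [-0.26  0.58  1.58 -0.    0.98 -0.26]
1 [-0.26  0.4   1.54 -0.    1.2  -0.26]
1 [-0.34  0.6   1.55 -0.    0.99 -0.34]
1 [-0.34  0.42  1.51 -0.    1.21 -0.34]
-1 [ 0.29  0.43  1.82 -0.    0.89 -2.85]
-1 [ 0.29  0.22  1.78 -0.    1.14 -2.85]
-1 [-0.4   0.28  2.05 -0.    0.81  2.74]
-1 [-0.4   0.03  2.   -0.    1.12  2.74]
-1 [-0.11  0.24  2.1  -0.    0.8   3.04]
-1 [-0.11 -0.02  2.05 -0.    1.12  3.04]
-1 [-0.7   0.41  1.86 -0.    0.87  2.44]
-1 [-0.7   0.19  1.82 -0.    1.14  2.44]
-1 [-0.26  0.58  1.58 -0.    0.98  2.89]
-1 [-0.26  0.4   1.54 -0.    1.2   2.89]
-1 [-0.34  0.6   1.55 -0.    0.99  2.8 ]
-1 [-0.34  0.42  1.51 -0.    1.21  2.8 ]
```

```bash
python3 - <<'E'
import cv2
t=cv2.imread('pics/top0.png'); cv2.imwrite('pics/rail.png',cv2.resize(t[135:185,215:365],None,fx=5,fy=5,interpolation=cv2.INTER_CUBIC))
E
```

```text
(no output)
```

View pics/rail.png

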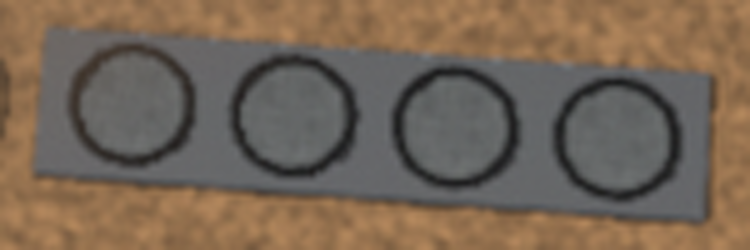

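The four seat centres are at (241,155.4), (273.4,157.6), (305.8,160) and (338.2,162.2), full-image pixels, running left to right away from the nosepiece. I'll place the shortest one first.

```bash
python3 - <<'E'
s=open('plan.py').read(); i=s.index('g=cv2'); j=s.index('SEAT=')
open('plan.py','w').write(s[:i]+"S=[px2w('top',u,v,.012)[:2] for u,v in((241,155.4),(273.4,157.6),(305.8,160),(338.2,162.2))]\n"+s[j:]+'''
O=ori(1)
def do(k):
    p,q=P[k],SEAT[k]; z=.032 if k==70 else .029
    movep([*p,.15],O); servo_line([*p,z],rate=.15)
    clamp(20); w=get_width(); f=get_finger_force()
    servo_line([*p,.15],rate=.15); print(k,'width mm',w*88,'force',f,get_finger_force())
    movep([*q,.15],O); servo_line([*q,z+.008+.006],rate=.15)
    c=servo_line([*q,z+.006],rate=.02,threshold=3); print('contact',c,'dz',get_eef_pos()[2]-z-.008,'t',get_clock())
def release(k):
    gripper_open(); hold(.2); servo_line([*SEAT[k],.16],rate=.15)
''')
E
python3 - <<'E'
from plan import *
print(np.round(S,4), np.linalg.norm(np.diff(S,axis=0),axis=1))
do(36); snap('top','p36.png'); print(get_eef_pos())
E
```

```text
[[ 0.639   0.028 ]
 [ 0.636  -0.0371]
 [ 0.6325 -0.102 ]
 [ 0.6295 -0.1668]] [0.06513685 0.06504923 0.06479329]
36 width mm 31.095436310283628 force 20.00001594191417 19.999974542297423
contact True dz -0.0001422454575840705 t 8.9083
[0.63967977 0.02789596 0.03687762]
```

```bash
python3 - <<'E'
import cv2
s=cv2.imread('pics/p36.png'); cv2.imwrite('pics/p36z.png',cv2.resize(s[80:330],(800,390)))
from h import *
s=snap('scene','s36.png'); cv2.imwrite('pics/s36z.png',cv2.resize(s[150:280,140:360,::-1],None,fx=3.5,fy=3.5,interpolation=cv2.INTER_CUBIC))
E
```

```text
(no output)
```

View pics/s36z.png

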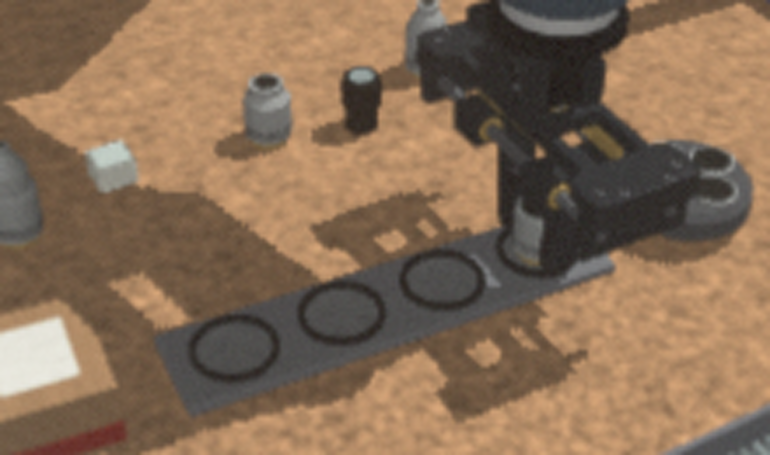

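The objective is inside the first ring, at about (530,230) in the crop, and contact came exactly at floor height. I'll release it, then do the next one and check.

```bash
python3 - <<'E'
from plan import *
release(36); do(46); release(46); movep([*P[58],.16],O)
s=snap('scene','s46.png'); cv2.imwrite('pics/s46z.png',cv2.resize(s[150:280,140:360,::-1],None,fx=3.5,fy=3.5,interpolation=cv2.INTER_CUBIC))
print(get_clock())
E
```

```text
46 width mm 31.474987579393137 force 19.9999424116686 19.999990677461028
contact True dz -6.17662351818267e-05 t 16.825
19.9333
```

View pics/s46z.png

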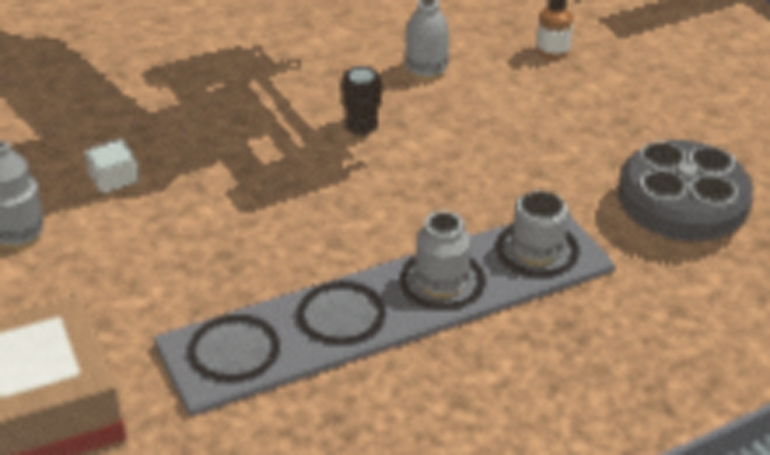

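Both stand upright and centred in their rings, at (540,235) and (442,270). Next are 58 and 70.

```bash
python3 - <<'E'
from plan import *
for k in(58,70): do(k); release(k)
movep([.45,-.3,.25],O)
s=snap('scene','s70.png'); cv2.imwrite('pics/s70z.png',cv2.resize(s[150:280,140:360,::-1],None,fx=3.5,fy=3.5,interpolation=cv2.INTER_CUBIC))
t=snap('top','t70.png'); cv2.imwrite('pics/t70z.png',cv2.resize(t[120:200,150:370,::-1],None,fx=3.5,fy=3.5,interpolation=cv2.INTER_CUBIC))
print(get_clock())
E
```

```text
58 width mm 31.37243436002399 force 19.99995372723788 19.999976120889187
contact True dz -4.468102660519849e-05 t 25.3
70 width mm 31.136084482701797 force 19.999959419947118 19.999884297139943
contact True dz -8.921391248229577e-05 t 33.0333
36.1833
```

View pics/s70z.png

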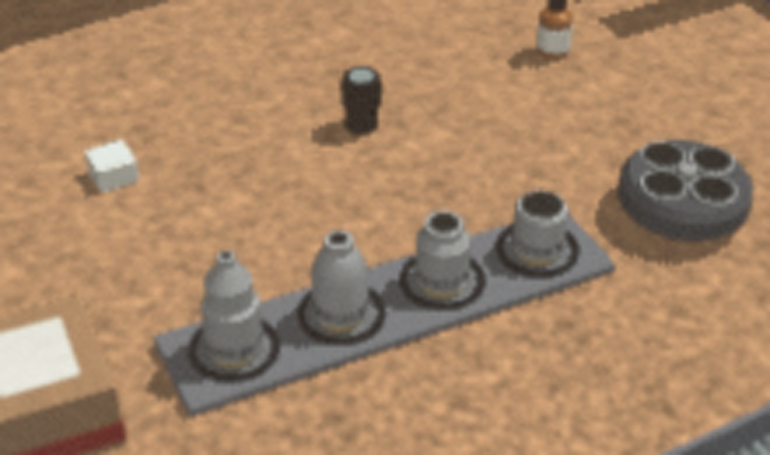

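View pics/t70z.png

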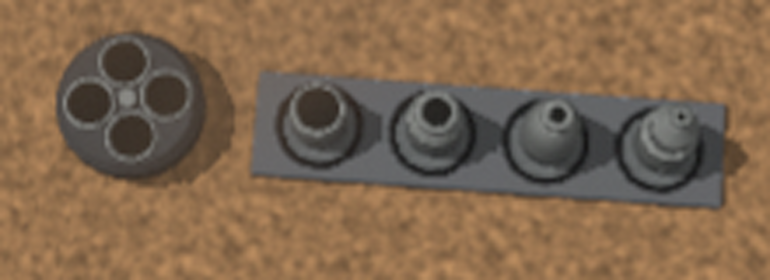

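Both views show all four upright inside their rings. In the top crop they run from the shortest by the nosepiece at (318,125) to the longest at (660,148), and the gripper is clear.

```bash
python3 -c "
from bench import *
print(job_done())"
```

```text
the job is handed in; nothing more can be done
None
```

I stood all four objectives upright in their seats, shortest next to the nosepiece and longest farthest away, and handed the job in at about 36 s on the robot's clock (the limit was 106 s).

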